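# Make up the egg-wash caddy, eggs last

### The job

Make up the egg-wash caddy on the table: stand the deep prep cup upright in the round well and lay the glaze brush down in its two notched saddles, bristle head in the wide notch and handle in the narrow one. Only when both are in, so that nothing can knock them, set the two large eggs into the two dimples of the egg insert, one in each; grip the shells lightly and lower them until they rest, without dropping or pressing them. The small egg and the shallow cup do not belong in the caddy: leave them where they are.

Things in the scene. Friction and masses are not known exactly. Their poses are not given: they have to be found in the camera images.
- cup: The deep metal prep cup that belongs in the caddy: round, open, 66 mm across the rim, 50 mm high, tapering to a 39 mm foot (56 mm across at half height); about 50 g; stands upright on the table. Take it across the outside near the rim. Origin: centre of its underside, z up.
- shallow_cup: Look-alike that stays: shallower metal prep cup, 70 mm across the rim but only 38 mm high, upright on the table. Origin: centre of its underside.
- brush: Glaze brush lying flat, 182 x 41 x 14 mm, 45 g. Origin: middle of its length, underside; x axis from handle to bristles: bristle head 41 mm wide, x = 26 to 91 mm; metal ferrule 36 mm wide, x = -14 to 29 mm (12 mm thick); wooden handle 18 mm wide, x = -91 to -14 mm. Balances at x = 24 mm; grip it across at about x = 15 mm.
- egg_a: One of two alike large hen's eggs, lying: 57 mm long, 44 mm thick, 60 g. Origin: middle of its length on its axis, 22 mm above the table; x axis along it. The shell breaks if all contact forces on it together pass 120 N (20 to 40 N a finger is plenty), if pressed on the insert with 60 N, or if it comes down in the dimple at over 0.4 m/s. Either egg fits either dimple, any way round.
- egg_b: The other large hen's egg, the same as egg_a in every way.
- small_egg: Look-alike that stays: a small egg of the same colour, 42 mm long and 32 mm thick, on its side. Origin: middle of its length on its axis (16 mm above the table).
- egg_insert: White insert 74 x 140 mm (x by y) with two dimples, fixed in the caddy, a low steel tray (rim 12 mm). The three inserts stand side by side, 76 mm apart along x, all turned alike, in changing order. Origin: underside centre, 3 mm above the table. Dimples at x = 0, y = +38 and -38 mm: 50 mm across, rim at z = 14, floor at z = 2 mm. A large egg lies there with its origin at z = 29 mm.
- cup_insert: White insert, 74 x 140 mm, with a round cup well at its centre, 62 mm across and 11 mm deep (two 18 mm finger holes near its ends are not for the cup), fixed in the caddy. Origin: underside centre, 3 mm above the table; well floor at z = 3 mm, top at z = 14 mm. A wire whisk, 60 mm high, lies fixed just beyond the far left corner of the tray.
- brush_insert: White insert, 74 x 140 mm, fixed in the caddy, with two notched saddles and open between. Origin: underside centre, 3 mm above the table; base plate top z = 4 mm. Wide notch (54 mm) at y = -58 mm for the bristles, narrow notch (30 mm) at y = +58 mm for the handle; notch floors z = 12, cheeks up to z = 23 mm. Seated, the brush has its origin above this one, its x axis along -y here.

How it is judged:
On the way:
1. cup upright in its well and brush down in both notches, both large eggs still out of the caddy (horizontal distance between cup and cup_insert below 0.01 m and z of cup in the frame of cup_insert below 0.007 m and angle between cup's own z axis and vertical below 0.12 rad and x of brush in the frame of brush_insert between -0.01 and 0.01 m and y of brush in the frame of brush_insert between -0.02 and 0.02 m and z of brush in the frame of brush_insert below 0.0155 m and angle between brush's own z axis and vertical below 0.05 rad and angle between the x axis of brush and the y axis of brush_insert, either way round below 0.15 rad and horizontal distance between each of egg_a, egg_b and egg_insert above 0.08 m and linear speed of each of cup, brush below 0.03 m/s), for 0.2 s.
At the end, for the whole second after the job is handed in: Cup upright on its well's floor (10 mm); brush flat on both notch floors, bristles in the wide notch (10 mm across, 20 mm along, 0.15 rad); a large egg resting in each dimple (10 mm each way); all at rest; small egg and shallow cup not moved (horizontal distance between cup and cup_insert below 0.01 m and z of cup in the frame of cup_insert below 0.007 m and angle between cup's own z axis and vertical below 0.12 rad and x of brush in the frame of brush_insert between -0.01 and 0.01 m and y of brush in the frame of brush_insert between -0.02 and 0.02 m and z of brush in the frame of brush_insert below 0.0155 m and angle between brush's own z axis and vertical below 0.05 rad and angle between the x axis of brush and the y axis of brush_insert, either way round below 0.15 rad and ((x of egg_a in the frame of egg_insert between -0.01 and 0.01 m and y of egg_a in the frame of egg_insert between 0.028 and 0.048 m and z of each of egg_a, egg_b in the frame of egg_insert below 0.0315 m and x of egg_b in the frame of egg_insert between -0.01 and 0.01 m and y of egg_b in the frame of egg_insert between -0.048 and -0.028 m) or (x of egg_a in the frame of egg_insert between -0.01 and 0.01 m and y of egg_a in the frame of egg_insert between -0.048 and -0.028 m and z of each of egg_a, egg_b in the frame of egg_insert below 0.0315 m and x of egg_b in the frame of egg_insert between -0.01 and 0.01 m and y of egg_b in the frame of egg_insert between 0.028 and 0.048 m)) and linear speed of each of cup, brush, egg_a, egg_b below 0.03 m/s); the robot touches nothing.
It fails at once if a look-alike (small egg or shallow cup) moved by more than 30 mm (distance of any of small_egg, shallow_cup from where it was at the start of the episode above 0.03 m).
It fails at once if a large egg squeezed or struck with more than 120 N (contact force between any of egg_a, egg_b and anything else above 120 N).
It fails at once if a large egg pressed onto the insert with more than 60 N (contact force between any of egg_a, egg_b and egg_insert above 60 N).
It fails at once if a large egg dropped onto the insert (faster than 0.4 m/s in the last 2 cm) ((linear speed of egg_a above 0.4 m/s and horizontal distance between egg_a and egg_insert below 0.07 m and z of egg_a in the frame of egg_insert below 0.048 m) or (linear speed of egg_b above 0.4 m/s and horizontal distance between egg_b and egg_insert below 0.07 m and z of egg_b in the frame of egg_insert below 0.048 m)).
It also fails if it takes over 115 s, if anything falls off the work surface, if the arm or the gripper's body presses on something with over 40 N, if the wrist force passes 120 N, or if a joint passes its speed limit or range.

### The arm

A 7-joint arm with a two-finger parallel gripper is mounted at the origin on a cart in front of the work surface, level with it; the furniture and walls round the work are solid. World frame = base frame: x ahead of the robot, y to its left, z up, the work surface at z = 0. Lengths are in m, angles in rad, forces in N, time in s.
With the tool pointing down it reaches from about 0.425 to 0.925 m from the base axis. Payload 6.8 kg.
Tool frame: the origin (TCP) lies on the mounting face of the last link; the fingertips stand 173 mm ahead of it and the grasp point (between the pads) lies 155 mm ahead of it; z points along the fingers, y is the line along which they close (so a half turn about z gives the same grasp; the last joint's range is limited). The gripper opens to 85 mm and grips with 20 to 120 N. Pads are 22 mm wide; open, the fingers measure 114 mm over their backs; the gripper's body (76 mm by 85 mm) begins 54 mm behind the grasp point. The pads swing forward as they close: fully open they stand 13 mm farther back than shut.
Start: joints at [1.071, 0.477, 0.022, 1.555, -0.011, 1.109, -0.083], TCP at [0.258, -0.624, 0.405] pointing down, gripper open.
Joint ranges: [-2.96, 2.96], [-0.34, 2.1], [-1.41, 1.46], [0.24, 2.44], [-1.37, 4.51], [0.17, 1.92], [-2.96, 2.96]. Speed limits (rad/s): [2.39, 2.39, 3.14, 3.14, 3.14, 3.14, 3.14].

### API

Orientations are given as a unit quaternion [w, x, y, z].
In Python, from station import bot gives the robot as it stands. The module is installed in compiled form; this text tells all that it offers.
- The arm moves only by the shell command python3 -m pendant 'ROWS' [FORCE]. ROWS is JSON, a list of rows, each a list of 5 numbers: the finger opening in m, from 0 to 0.0854, then the shift along the tool's x, y, z in m, then the turn about the tool's z in degrees. In form: [[jaw, x, y, z, yaw], ...]. A call has 1 to 12 rows; each row shifts and turns the commanded pose from where the row before left it, along the tool's axes as they then stand; what a row does not reach is not made up. A row lasts 1/12 s, in which the tool goes at most 41.7 mm and 7.16 degrees, less where a joint would pass 70% of its speed; a pose out of reach is approached as far as the arm can. A call with a gripper value outside its range is refused whole. The fingers move at their own pace and stop on an object; FORCE is the grip in N (left out, the last holds). Time passes only in rows, so rows that do not move let the fingers close. It gives the time, the measured TCP pose, the force, the opening and the grip force at its end, in the units of the state.
- bot.get_obs(): the state, without advancing time (a new reading comes with each control period).
- bot.read_camera(name): name is "scene" or "top" or "wrist"; returns (picture, depth): 480x640x3 uint8, blue, green, red; 480x640 float32, m along the optical axis (not along the pixel's ray), 0 where there is no reading.
- bot.camera_model(name): a dict with "intrinsics" (3x3 intrinsics, pixels), "R" (3x3) and "t" (3): a world point X has camera coordinates R X + t. Camera axes: x right, y down, z forward; pixel columns grow to the right and rows downward; lengths in m; the calibration is good to about 2 mm. A picture is of the moment at which its call begins: read the wrist's pose just before it. camera_model takes no time and is no camera call; for the wrist camera it gives the pose at the moment of the call.
- bot.hand_in(): hands the job in; it is judged then, once.
Trained networks look in the newest picture that a camera, given by its name, has taken for a name from the list of things; names that differ only in an ending like _2 or _b are one class to them, and where a whole thing is asked for, a point or a joint stands for the part that bears it (a point fixed in the world has none). Each returns a list of dicts, best first, with "score" (0 to 1); they miss things now and then, are a little off and sometimes report something else, mostly with a low value. They report only what shows in the picture. A call takes as long as a camera call.
- bot.boxes_of(name, camera): "at" ([column, row] in pixels, amid what is visible of it).
- bot.trace(name, camera): "mask" (480x640 bool, what is visible of it) and "at" ([column, row] in pixels, amid what is visible of it).
- bot.pinpoint(name, camera): "at" ([column, row] in pixels: a listed point, or the origin of a listed thing).
The state is a dict: "t": time; "q": joint angles; "joint_vel": joint speeds; "joint_torque": joint torques, N m; "eef_pos": TCP position; "tool_rot": TCP orientation; "contact_force": force on the tool from outside, world axes, zero at the start; "torque": the same for the moment, N m; "gripper_width": opening from 0.0 (shut) to 1.0 (fully open); "grasp_force": force on a finger pad.
Only numpy, scipy, OpenCV 4.12 (cv2) and the standard library are available. Lean on these libraries where they do the work, as an engineer would, in place of code of your own. Each camera call takes 0.05 s, during which the arm holds its last target. There are 200 camera calls.

## Working session

There is one attempt and no reset: what is moved stays moved. The work goes in short steps, Python scripts to look and compute and a shell command to move; the robot and the scene stay as the last step left them, time stands still between calls to the robot, and variables do not carry over. Pictures are saved under pics/ and viewed, at most 17 in all, crops included, and the job is handed in when it is done.

```bash
mkdir -p pics
cat > h.py <<'E'
from station import bot
import numpy as np, cv2
from scipy.spatial.transform import Rotation as Ro
def cam(n):
    m=bot.camera_model(n); im,d=bot.read_camera(n); return m,im,d
def px(m,d,u,v):
    K=np.array(m["intrinsics"]);R=np.array(m["R"]);t=np.array(m["t"])
    return R.T@(np.linalg.inv(K)@np.array([u,v,1.])*d-t)
def cloud(m,d,mask):
    v,u=np.nonzero(mask&(d>0)); K=np.array(m["intrinsics"]);R=np.array(m["R"]);t=np.array(m["t"])
    z=d[v,u]; P=np.linalg.inv(K)@np.vstack([u,v,np.ones_like(u)])*z
    return (R.T@(P-t[:,None])).T
def plane(m,u,v,z):
    a=px(m,None,u,v,) if 0 else None
    R=np.array(m["R"]);t=np.array(m["t"]);K=np.array(m["intrinsics"])
    c=-R.T@t; r=R.T@np.linalg.inv(K)@np.array([u,v,1.]); return c+r*(z-c[2])/r[2]
def tool():
    o=bot.get_obs(); q=o["tool_rot"]; r=Ro.from_quat([q[1],q[2],q[3],q[0]]).as_matrix(); return np.array(o["eef_pos"]),r,o
E
python3 - <<'E'
from h import *
p,r,o=tool(); print(o["t"],p.round(3),r.round(3).tolist(),o["gripper_width"])
for n in ["top","scene"]:
    m,im,d=cam(n); cv2.imwrite(f"pics/{n}0.png",im); print(n,np.round(m["R"],3).tolist(),np.round(m["t"],3))
    for k in ["cup","shallow_cup","brush","egg_a","small_egg","egg_insert","cup_insert","brush_insert"]:
        for h in bot.trace(k,n)[:3]:
            P=cloud(m,d,h["mask"])
            if len(P)==0: continue
            a=P[:,:2].mean(0); w,V=np.linalg.eigh(np.cov(P[:,:2].T))
            print(k,round(h["score"],2),np.round(h["at"]),len(P),"med",np.median(P,0).round(3),"zmax",np.percentile(P[:,2],98).round(3),"ext",np.round(np.ptp(P,0),3),"ax",V[:,1].round(2))
        if "insert" in k or k=="brush":
            for h in bot.pinpoint(k,n)[:2]: print("  pin",k,round(h["score"],2),np.round(h["at"],1),plane(m,*h["at"],0.01).round(3))
print(bot.get_obs()["t"])
E
```

```text
0.0 [ 0.258 -0.624  0.404] [[0.924, 0.382, -0.001], [0.382, -0.924, 0.002], [-0.0, -0.002, -1.0]] 1.0007757523566525
top [[-0.015, -1.0, 0.018], [-0.993, 0.012, -0.118], [0.117, -0.02, -0.993]] [0.253 0.505 0.89 ]
cup 0.83 [266. 297.] 1430 med [0.42  0.339 0.016] zmax 0.051 ext [0.069 0.07  0.058] ax [-0.91 -0.42]
shallow_cup 0.69 [337. 317.] 1573 med [0.382 0.231 0.012] zmax 0.039 ext [0.068 0.069 0.044] ax [-0.5   0.87]
brush 0.77 [179. 252.] 1827 med [0.494 0.481 0.012] zmax 0.015 ext [0.145 0.138 0.019] ax [-0.73 -0.69]
  pin brush 0.74 [169.9 239.1] [0.515 0.498 0.01 ]
egg_a 0.76 [252. 225.] 745 med [0.534 0.359 0.037] zmax 0.044 ext [0.045 0.053 0.05 ] ax [0.3  0.95]
egg_a 0.64 [314. 180.] 728 med [0.604 0.266 0.037] zmax 0.044 ext [0.059 0.049 0.05 ] ax [-0.73  0.68]
small_egg 0.66 [330. 235.] 393 med [0.515 0.238 0.027] zmax 0.033 ext [0.031 0.042 0.039] ax [-0.33  0.95]
egg_insert 0.73 [452. 290.] 4018 med [0.427 0.044 0.014] zmax 0.018 ext [0.086 0.145 0.022] ax [0.1  0.99]
  pin egg_insert 0.76 [448.7 287.8] [0.43  0.048 0.01 ]
cup_insert 0.73 [455. 291.] 4025 med [0.427 0
[... 969 characters left out ...]
n brush 0.15 [277.2 260.8] [0.553 0.355 0.01 ]
egg_a 0.72 [303. 222.] 454 med [0.596 0.27  0.035] zmax 0.045 ext [0.082 0.065 0.048] ax [-0.77  0.64]
egg_insert 0.9 [444. 241.] 2064 med [0.426 0.045 0.015] zmax 0.019 ext [0.088 0.144 0.02 ] ax [0.1  0.99]
  pin egg_insert 0.67 [441.7 245.5] [0.423 0.053 0.01 ]
cup_insert 0.87 [421. 216.] 1860 med [0.504 0.032 0.017] zmax 0.02 ext [0.095 0.164 0.024] ax [0.08 1.  ]
  pin cup_insert 0.86 [417.6 216.6] [0.51  0.045 0.01 ]
  pin cup_insert 0.53 [405.9 196.2] [0.572 0.028 0.01 ]
brush_insert 0.84 [406. 196.] 1413 med [0.58  0.028 0.009] zmax 0.027 ext [0.09  0.149 0.029] ax [0.09 1.  ]
  pin brush_insert 0.57 [405.  198.3] [0.568 0.034 0.01 ]
1.3
```

View pics/top0.png

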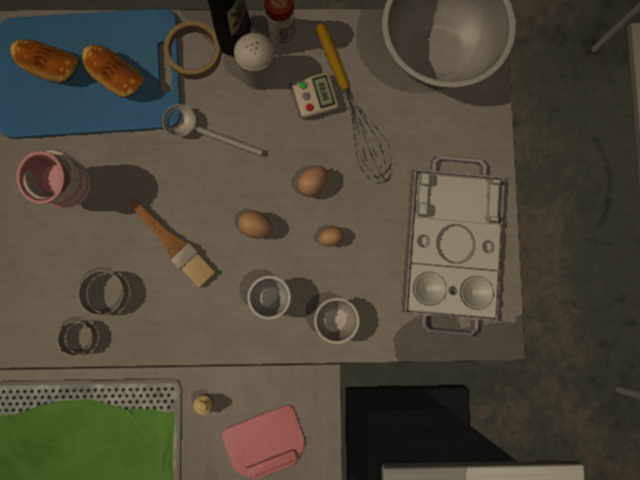

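View pics/scene0.png

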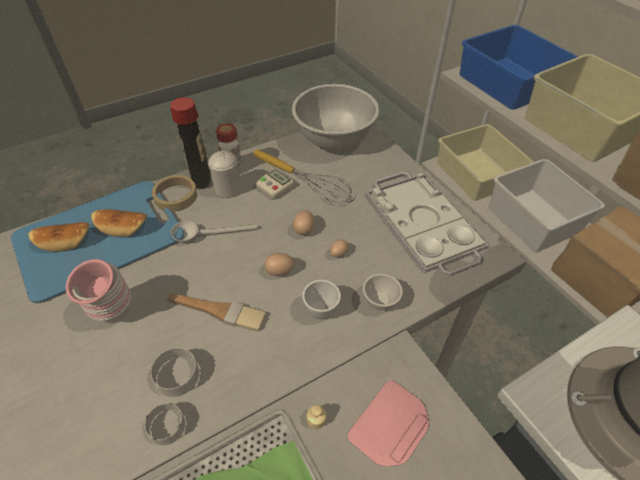

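The top view shows the caddy at right (405-505, 160-330). From the top of the picture down it holds the brush insert, then the cup insert, then the egg insert. The cup is at (268,297), the shallow cup at (337,320), the eggs at (254,224) and (312,181), the small egg at (330,236), and the brush from (133,205) to (205,285) with its bristles at lower right. The scene view agrees. Next I move above the caddy, with the tool turned to the world axes.

```bash
python3 -m pendant '[[0.085,0,0,0,5.6],[0.085,0,0,0,5.6],[0.085,0,0,0,5.6],[0.085,0,0,0,5.7],[0.085,0.015,-0.038,0,0],[0.085,0.015,-0.038,0,0],[0.085,0.015,-0.038,0,0],[0.085,0.015,-0.038,0,0],[0.085,0.015,-0.038,0,0],[0.085,0.015,-0.038,0,0],[0.085,0.015,-0.038,0,0],[0.085,0.015,-0.038,0,0]]' 30
python3 -m pendant '[[0.085,0.012,-0.039,0,0],[0.085,0.012,-0.039,0,0],[0.085,0.012,-0.039,0,0],[0.085,0.012,-0.039,0,0],[0.085,0.012,-0.039,0,0],[0.085,0.012,-0.039,0,0],[0.085,0.012,-0.039,0,0],[0.085,0.012,-0.039,0,0],[0.085,0,0,0,0],[0.085,0,0,0,0]]'
python3 - <<'E'
from h import *
p,r,o=tool(); print(o["t"],p.round(3),r.round(3).tolist(),o["q"])
m,im,d=cam("wrist"); cv2.imwrite("pics/w1.png",im)
print(np.round(m["R"],3).tolist())
for k in ["egg_insert","cup_insert","brush_insert"]:
    for h in bot.trace(k,"wrist")[:2]:
        P=cloud(m,d,h["mask"])
        (c,s,a)=cv2.minAreaRect(P[:,:2].astype(np.float32)*1000)
        print(k,round(h["score"],2),np.round(h["at"]),"med",np.median(P,0).round(4),"rect",np.round(c,1),np.round(s),a)
    for h in bot.pinpoint(k,"wrist")[:1]: print("  pin",np.round(h["at"]),plane(m,*h["at"],0.005).round(4))
E
```

```text
t: 2.3
eef_pos: [0.3783, -0.3181, 0.405]
tool_rot: [0.0, 1.0, -0.0, 0.0]
contact_force: [1.3, -0.2, -0.6]
gripper_width: 0.992
grasp_force: 0.0
t: 3.13
eef_pos: [0.4748, -0.0056, 0.4049]
tool_rot: [-0.0, 1.0, 0.002, 0.0]
contact_force: [0.3, -1.2, -0.8]
gripper_width: 0.991
grasp_force: 0.0
3.1333 [ 0.475 -0.006  0.405] [[1.0, 0.005, 0.001], [0.005, -1.0, 0.001], [0.001, -0.001, -1.0]] [ 0.15626483  0.16411958 -0.30524952  2.00141456  0.05839063  0.98355131
 -1.74370111]
[[0.004, -1.0, -0.001], [-0.946, -0.004, 0.325], [-0.325, -0.001, -0.946]]
egg_insert 0.98 [267. 246.] med [0.4276 0.0433 0.0153] rect [426.2  41.5] [142.  80.] 84.24442291259766
  pin [268. 243.] [0.4254 0.043  0.005 ]
cup_insert 0.69 [272. 165.] med [0.5036 0.0358 0.017 ] rect [501.5  35. ] [144.  77.] 84.53030395507812
  pin [274. 167.] [0.5008 0.0343 0.005 ]
brush_insert 0.66 [280.  74.] med [0.5798 0.0276 0.008 ] rect [577.8  27.3] [143.  76.] 84.40696716308594
  pin [281.  76.] [0.5787 0.0266 0.005 ]
```

View pics/w1.png

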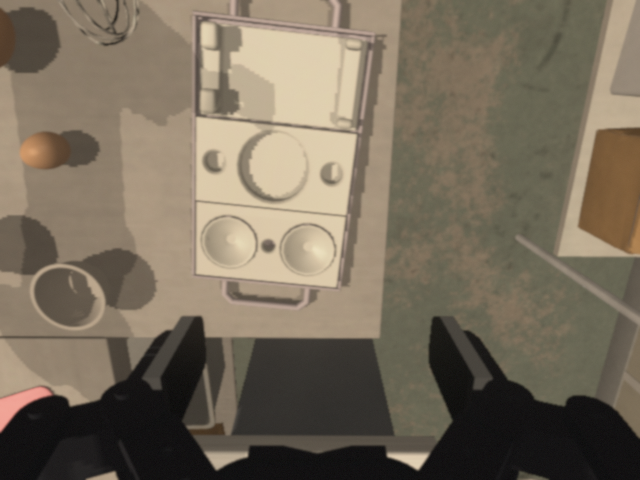

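The tray is at (195-380, 15-290) in the wrist picture. The narrow notch is on the left (208) and the wide notch on the right (350), so the inserts' +y points roughly to world +y, with a yaw of about -5.6°. Now towards the cup.

```bash
python3 -m pendant '[[0.085,-0.01,-0.037,0,0],[0.085,-0.01,-0.037,0,0],[0.085,-0.01,-0.037,0,0],[0.085,-0.01,-0.037,0,0],[0.085,-0.01,-0.037,0,0],[0.085,-0.01,-0.037,0,0],[0.085,-0.01,-0.037,0,0],[0.085,-0.01,-0.037,0,0],[0.085,-0.01,-0.037,0,0],[0.085,0,0,0,0],[0.085,0,0,0,0]]'
cat >> h.py <<'E'
def rim(m,d,mask,zc):
    P=cloud(m,d,mask); z=np.percentile(P[:,2],98); Q=P[(P[:,2]>zc-.006)][:,:2]
    (c,r)=cv2.minEnclosingCircle(Q.astype(np.float32)*1000)
    A=np.c_[2*Q,np.ones(len(Q))]; s=np.linalg.lstsq(A,(Q**2).sum(1),rcond=None)[0]
    return np.round(c,1),round(r,1),s[:2].round(4),np.sqrt(s[2]+s[:2]@s[:2]).round(4),len(Q)
E
python3 - <<'E'
from h import *
p,r,o=tool(); print(o["t"],p.round(4),r.round(3).tolist(),np.round(o["q"],2))
for n in ["wrist","top","scene"]:
    m,im,d=cam(n)
    if n=="wrist": cv2.imwrite("pics/w2.png",im)
    for k,z in [("cup",.05),("shallow_cup",.038)]:
        for h in bot.trace(k,n)[:1]: print(n,k,round(h["score"],2),np.round(h["at"]),rim(m,d,h["mask"],z))
E
```

```text
t: 4.4
eef_pos: [0.3838, 0.3267, 0.4047]
tool_rot: [-0.0, 1.0, 0.002, -0.0]
contact_force: [1.2, -0.5, 0.1]
gripper_width: 0.994
grasp_force: 0.0
4.4 [0.3838 0.3267 0.4047] [[1.0, 0.003, -0.0], [0.003, -1.0, 0.001], [-0.0, -0.001, -1.0]] [-0.35  0.24 -0.56  1.93  0.15  1.01 -2.54]
wrist cup 0.89 [304. 164.] (array([418.6, 335.7]), 33.1, array([0.419 , 0.3356]), np.float64(0.0308), 1348)
wrist shallow_cup 0.55 [430. 204.] (array([381.6, 231.4]), 35.4, array([0.3819, 0.2322]), np.float64(0.0327), 1304)
top shallow_cup 0.93 [344. 315.] (array([384.3, 230.9]), 34.8, array([0.3846, 0.2294]), np.float64(0.0301), 246)
scene cup 0.62 [324. 296.] (array([419.3, 335.2]), 33.7, array([0.4183, 0.3349]), np.float64(0.0307), 298)
scene shallow_cup 0.96 [382. 290.] (array([381.4, 231.1]), 35.6, array([0.3811, 0.231 ]), np.float64(0.0327), 304)
```

View pics/w2.png

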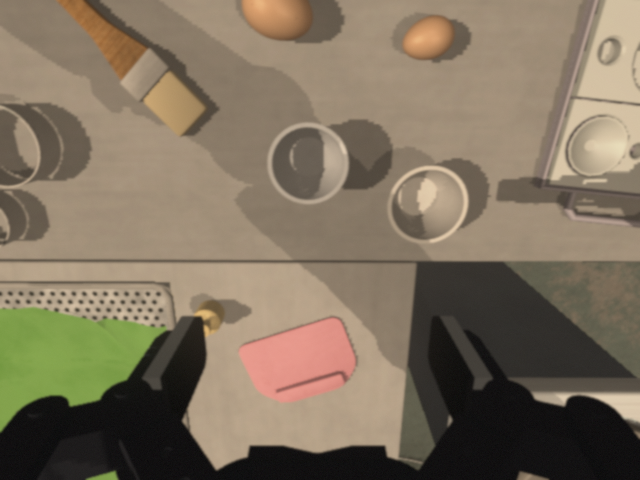

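The wrist view shows the cup at (308,163), the shallow cup at (428,204), and the brush at upper left with its bristles at (175,105). The fits give the cup at (0.419, 0.3355), rim radius 33 mm. I'll descend and grip.

```bash
python3 -m pendant '[[0.0854,0.0176,-0.0045,0,0],[0.0854,0.0176,-0.0045,0,0],[0.0854,0,0,0.035,0],[0.0854,0,0,0.035,0],[0.0854,0,0,0.035,0],[0.0854,0,0,0.035,0],[0.0854,0,0,0.03,0],[0.0854,0,0,0.025,0],[0.0854,0,0,0.015,0],[0.0854,0,0,0.01,0],[0.0854,0,0,0,0],[0.0854,0,0,0,0]]' 30
python3 -m pendant '[[0.06,0,0,0,0],[0.06,0,0,0,0],[0.06,0,0,0,0],[0.06,0,0,0,0],[0.055,0,0,0,0],[0.055,0,0,0,0],[0.055,0,0,0,0],[0.055,0,0,0,0]]' 30
```

```text
t: 5.85
eef_pos: [0.42, 0.3341, 0.1849]
tool_rot: [0.0, 1.0, -0.001, -0.0]
contact_force: [0.4, 0.1, 0.3]
gripper_width: 1.0
grasp_force: 0.0
t: 6.52
eef_pos: [0.4205, 0.3345, 0.1864]
tool_rot: [-0.001, 1.0, -0.001, 0.001]
contact_force: [-1.2, -1.8, 6.8]
gripper_width: 0.749
grasp_force: 31.7
```

```bash
python3 -m pendant '[[0.055,0,0,-0.03,0],[0.055,0,0,-0.035,0],[0.055,0,0,-0.035,0],[0.055,0.01,0.037,0,0],[0.055,0.01,0.037,0,0],[0.055,0.01,0.037,0,0],[0.055,0.01,0.037,0,0],[0.055,0.01,0.037,0,0],[0.055,0.01,0.037,0,0],[0.055,0.01,0.037,0,0],[0.055,0.0115,0.041,0,0],[0.055,0,0,0,0]]'
python3 - <<'E'
from h import *
p,r,o=tool(); print(p.round(4),o["gripper_width"],o["grasp_force"])
m,im,d=cam("wrist"); cv2.imwrite("pics/w3.png",im)
for h in bot.trace("cup","wrist")[:1]: print(rim(m,d,h["mask"],p[2]-.185+.05))
for h in bot.trace("cup_insert","wrist")[:1]:
    P=cloud(m,d,h["mask"]); print(h["score"],cv2.minAreaRect(P[:,:2].astype(np.float32)*1000))
E
```

```text
t: 7.52
eef_pos: [0.5024, 0.0258, 0.2853]
tool_rot: [0.002, 1.0, -0.007, 0.001]
contact_force: [-0.7, 0.1, -0.2]
gripper_width: 0.749
grasp_force: 33.3
[0.5024 0.0258 0.2853] 0.7489395081079858 33.29885126528666
(array([500.6,  25.3]), 33.7, array([0.5017, 0.0252]), np.float64(0.0305), 7577)
0.9 ((501.3345642089844, 33.58879089355469), (142.60939025878906, 76.11602783203125), 84.29279327392578)
```

View pics/w3.png

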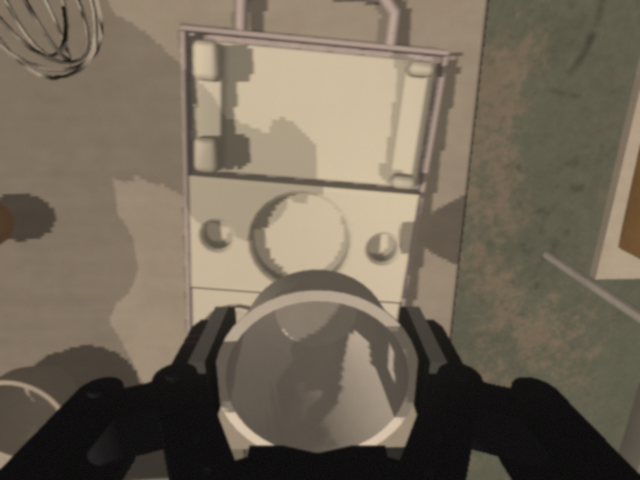

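The cup hangs level over the cup insert, and the well is at (300,235).

```bash
python3 -m pendant '[[0.055,0,0,0.02,0],[0.055,0,0,0.02,0],[0.055,0,0,0.02,0],[0.055,0,0,0,0],[0.055,0,0,0,0],[0.055,0,0,0,0]]'
python3 - <<'E'
from h import *
p,r,o=tool(); print(p.round(4))
m,im,d=cam("wrist")
for h in bot.trace("cup","wrist")[:1]: print(rim(m,d,h["mask"],p[2]-.185+.05))
E
```

```text
t: 8.17
eef_pos: [0.5011, 0.036, 0.2257]
tool_rot: [-0.0, 1.0, 0.0, 0.001]
contact_force: [0.1, -0.4, -0.3]
gripper_width: 0.746
grasp_force: 33.4
[0.5011 0.036  0.2257]
(array([499.3,  36.3]), 33.5, array([0.5003, 0.0362]), np.float64(0.0305), 7581)
```

```bash
python3 -m pendant '[[0.055,0.002,0.0015,0.01,0],[0.055,0,0,0.01,0],[0.055,0,0,0.006,0],[0.055,0,0,0.004,0],[0.055,0,0,0.002,0],[0.055,0,0,0,0],[0.055,0,0,0,0]]'
```

```text
t: 8.85
eef_pos: [0.5027, 0.0332, 0.1926]
tool_rot: [0.0, 1.0, -0.0, -0.0]
contact_force: [-0.7, -0.9, 0.5]
gripper_width: 0.742
grasp_force: 33.5
```

```bash
python3 -m pendant '[[0.0854,0,0,0,0],[0.0854,0,0,0,0],[0.0854,0,0,0,0],[0.0854,0,0,0,0],[0.0854,0,0,-0.02,0],[0.0854,0,0,-0.04,0],[0.0854,0,0,-0.04,0],[0.0854,0,0,-0.04,0],[0.0854,0,-0.03,-0.04,0],[0.0854,0,-0.04,-0.01,0],[0.0854,0,-0.04,0,0],[0.0854,0,-0.04,0,0]]'
python3 -m pendant '[[0.0854,0,-0.04,0,0],[0.0854,0,-0.04,0,0],[0.0854,0,-0.04,0,0],[0.0854,0,-0.04,0,0],[0.0854,0,-0.04,0,-6.2],[0.0854,0,-0.04,0,-6.2],[0.0854,0,-0.03,0,-6.2],[0.0854,0,0,0,-6.2],[0.0854,0,0,0,-6.2],[0.0854,0,0,0,-6.2],[0.0854,0,0,0,-6.2],[0.0854,0,0,0,0]]'
python3 -m pendant '[[0.0854,0,0,0,0],[0.0854,0,0,0,0]]'
cat >> h.py <<'E'
def brush(m,d,mask):
    P=cloud(m,d,mask); P=P[P[:,2]<np.median(P[:,2])+.015]
    c,V=P[:,:2].mean(0),np.linalg.eigh(np.cov(P[:,:2].T))[1][:,1]
    s=(P[:,:2]-c)@V; w=(P[:,:2]-c)@np.array([-V[1],V[0]])
    # head is wider: orient V to the bristles
    if np.ptp(w[s>np.percentile(s,75)])<np.ptp(w[s<np.percentile(s,25)]): V=-V; s=-s; w=-w
    lo,hi=np.percentile(s,.3),np.percentile(s,99.7)
    n=np.array([-V[1],V[0]])
    a,b=[np.mean([np.percentile(w[k],2),np.percentile(w[k],98)]) for k in (s<lo+.05,s>hi-.05)]
    A=c+lo*V+n*a; B=c+hi*V+n*b   # ends on the middle line (roughly)
    X=(B-A)/np.linalg.norm(B-A)
    o=B-.091*X
    return "origin",o.round(4),"len",round(hi-lo,4),"ang",np.degrees(np.arctan2(X[1],X[0])).round(1),"grip",(o+.015*X).round(4),"z",np.percentile(P[:,2],[5,50,95]).round(4)
E
python3 - <<'E'
from h import *
p,r,o=tool(); print(p.round(4),np.degrees(np.arctan2(r[1,0],r[0,0])),np.round(o["q"],2))
for n in ["wrist","top","scene"]:
    m,im,d=cam(n); cv2.imwrite(f"pics/b_{n}.png",im)
    for h in bot.trace("brush",n)[:1]: print(n,round(h["score"],2),np.round(h["at"]),*brush(m,d,h["mask"]))
    if n!="wrist":
        for h in bot.trace("cup",n)[:1]: print(rim(m,d,h["mask"],.056))
E
```

```text
t: 9.85
eef_pos: [0.503, 0.1796, 0.3777]
tool_rot: [-0.0, 1.0, -0.001, 0.002]
contact_force: [1.2, -0.1, -0.5]
gripper_width: 1.003
grasp_force: 0.0
t: 10.85
eef_pos: [0.4925, 0.4472, 0.3755]
tool_rot: [0.0, 0.929, 0.371, -0.0]
contact_force: [-0.4, 0.2, 0.3]
gripper_width: 1.004
grasp_force: 0.0
t: 11.02
eef_pos: [0.4925, 0.4472, 0.3759]
tool_rot: [0.0, 0.93, 0.368, -0.0]
contact_force: [0.3, 0.3, -0.2]
gripper_width: 0.998
grasp_force: 0.0
[0.4925 0.4472 0.3759] 43.15916765096533 [-0.35  0.58 -0.71  1.57  0.41  1.14 -1.96]
wrist 0.63 [289. 166.] origin [0.515  0.5011] len 0.1797 ang -136.2 grip [0.5042 0.4907] z [0.0093 0.0126 0.0146]
(array([501.4,  35.3]), 33.4, array([0.501 , 0.0354]), np.float64(0.0308), 313)
scene 0.66 [225. 309.] origin [0.5148 0.4982] len 0.1799 ang -138.0 grip [0.5036 0.4882] z [0.0018 0.0121 0.0149]
(array([501.1,  33.7]), 33.8, array([0.5001, 0.0335]), np.float64(0.0305), 234)
```

View pics/b_wrist.png

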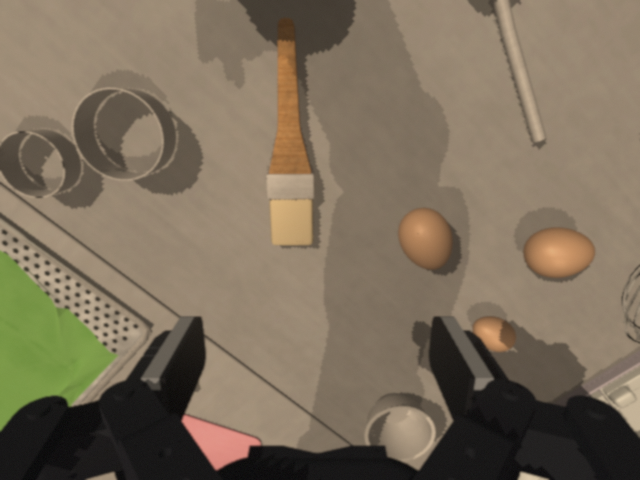

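The brush lies straight up and down at column 290, bristles at row 245 and handle end at row 20. The cup is seated at about (0.501, 0.0345). Descending on the brush.

```bash
python3 -m pendant '[[0.07,0.017,-0.0115,0,0],[0.07,0.017,-0.0115,0,0],[0.07,0,0,0.035,0],[0.07,0,0,0.035,0],[0.07,0,0,0.035,0],[0.07,0,0,0.03,0],[0.07,0,0,0.025,0],[0.07,0,0,0.02,0],[0.07,0,0,0.01,0],[0.07,0,0,0.006,0],[0.07,0,0,0,0],[0.07,0,0,0,0]]' 40
python3 - <<'E'
from h import *
m,im,d=cam("wrist"); cv2.imwrite("pics/b2.png",im)
E
```

```text
t: 12.42
eef_pos: [0.5016, 0.4879, 0.1811]
tool_rot: [-0.0, 0.929, 0.369, 0.001]
contact_force: [-0.4, 0.0, 0.1]
gripper_width: 0.824
grasp_force: 0.0
```

View pics/b2.png

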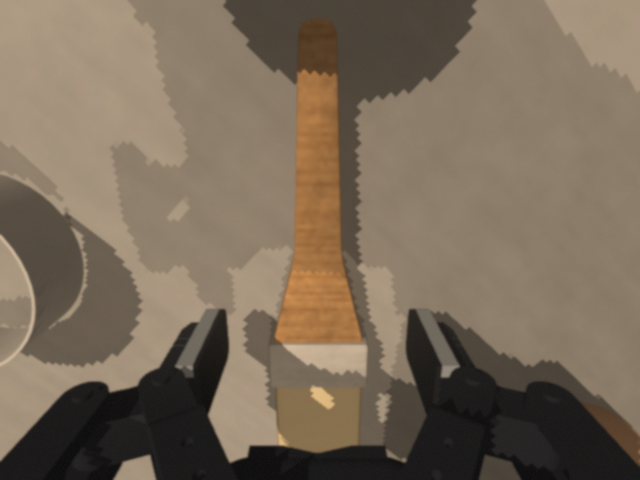

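The brush is centred between the fingers, with the ferrule at (318,350). I'll go slightly lower and close.

```bash
python3 -m pendant '[[0.07,0,0,0.006,0],[0.07,0,0,0,0],[0.02,0,0,0,0],[0.02,0,0,0,0],[0.02,0,0,0,0],[0.02,0,0,0,0],[0.02,0,0,0,0],[0.02,0,0,0,0],[0.02,0,0,0,0],[0.02,0,0,0,0],[0.02,0,0,0,0],[0.02,0,0,0,0]]' 40
python3 -m pendant '[[0.02,0,0,-0.02,0],[0.02,0,0,-0.035,0],[0.02,0,0,-0.035,0],[0.02,0,0,-0.035,-5.9],[0.02,0,0,-0.03,-5.9],[0.02,0,0,0,-5.9],[0.02,0,0,0,-5.9],[0.02,0,0,0,-5.9],[0.02,0,0,0,-5.9],[0.02,0,0,0,-5.9],[0.02,0,0,0,0],[0.02,0,0,0,0]]'
python3 - <<'E'
from h import *
p,r,o=tool(); a=np.degrees(np.arctan2(r[1,0],r[0,0])); print(p,a,o["grasp_force"])
w=np.array([.576,.010,p[2]])-p; print("to go tool",(r.T@w).round(4))
E
```

```text
t: 13.47
eef_pos: [0.5015, 0.4876, 0.1747]
tool_rot: [0.0, 0.929, 0.369, 0.0]
contact_force: [-0.9, -1.4, 5.3]
gripper_width: 0.455
grasp_force: 39.6
t: 14.47
eef_pos: [0.5015, 0.4873, 0.3286]
tool_rot: [-0.0, 0.74, 0.672, -0.0]
contact_force: [-0.5, 0.1, -0.3]
gripper_width: 0.447
grasp_force: 40.2
[0.50145415 0.4872629  0.32862091] 84.46761404568657 40.220938324928284
to go tool [-0.4679  0.1202 -0.    ]
```

```bash
python3 -m pendant '[[0.02,-0.02,0.01,0,0],[0.02,-0.04,0.01,0,0],[0.02,-0.04,0.01,0,0],[0.02,-0.04,0.01,0,0],[0.02,-0.04,0.01,0,0],[0.02,-0.04,0.01,0,0],[0.02,-0.04,0.01,0,0],[0.02,-0.04,0.01,0,0],[0.02,-0.04,0.01,0,0],[0.02,-0.04,0.01,0,0],[0.02,-0.04,0.01,0,0],[0.02,-0.04,0.01,0,0]]'
python3 -m pendant '[[0.02,-0.008,0,0.03,0],[0.02,0,0,0.03,0],[0.02,0,0,0.02,0],[0.02,0,0,0,0],[0.02,0,0,0,0],[0.02,0,0,0,0]]'
python3 - <<'E'
from h import *
p,r,o=tool(); a=np.degrees(np.arctan2(r[1,0],r[0,0])); print(p,a,o["grasp_force"],np.round(o["q"],2))
for n in ["wrist","scene","top"]:
    m,im,d=cam(n); cv2.imwrite(f"pics/c_{n}.png",im)
    for h in bot.trace("brush",n)[:1]: print(n,round(h["score"],2),np.round(h["at"]),*brush(m,d,h["mask"]))
    for h in bot.trace("brush_insert",n)[:1]:
        P=cloud(m,d,h["mask"]); P=P[P[:,2]<.04]; print(n,round(h["score"],2),cv2.minAreaRect(P[:,:2].astype(np.float32)*1000))
E
```

```text
t: 15.47
eef_pos: [0.5779, 0.0162, 0.3292]
tool_rot: [0.0, 0.741, 0.672, 0.0]
contact_force: [0.7, -0.4, -1.0]
gripper_width: 0.447
grasp_force: 40.2
t: 15.97
eef_pos: [0.5778, 0.011, 0.2504]
tool_rot: [0.0, 0.74, 0.673, 0.001]
contact_force: [0.2, -0.1, -0.5]
gripper_width: 0.448
grasp_force: 40.3
[0.5777823  0.01100056 0.25039825] 84.61787622243054 40.29517471790314 [ 0.47  0.65 -0.8   1.87  0.6   0.88 -0.73]
wrist 0.88 [315. 298.] origin [0.5804 0.0443] len 0.1656 ang -95.2 grip [0.579  0.0293] z [0.0871 0.0883 0.0901]
wrist 0.92 ((577.9490966796875, 30.573345184326172), (132.1311798095703, 75.67572784423828), 84.01995849609375)
scene 0.87 [400. 168.] origin [0.5854 0.038 ] len 0.171 ang -85.2 grip [0.5867 0.0231] z [0.0772 0.0879 0.0904]
scene 0.52 ((620.357421875, 258.236083984375), (46.7082633972168, 90.94503784179688), 61.32844543457031)
top 0.82 [458. 189.] origin [0.5748 0.031 ] len 0.1809 ang -99.3 grip [0.5724 0.0162] z [0.0805 0.0864 0.089 ]
top 0.96 ((579.2659912109375, 40.33149719238281), (115.314453125, 74.0141372680664), 84.33921813964844)
```

View pics/c_wrist.png

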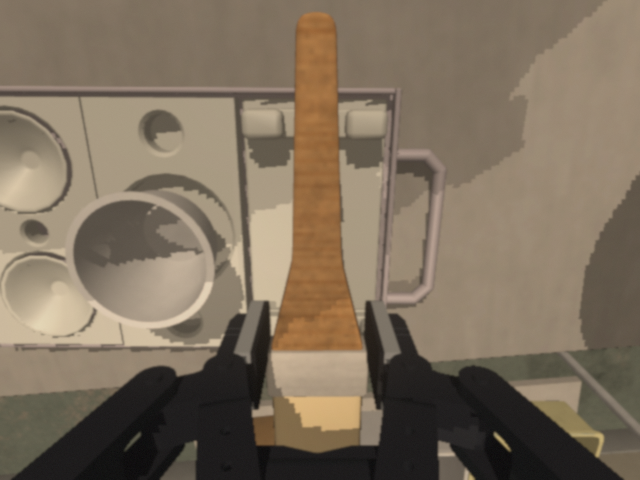

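The brush is level and aligned over the notches. The handle is at column 317 between the cheeks at 263 and 366. Before lowering, I check finger clearance to the cup at left, rim at (140,258).

Run:
```python
from h import *
p,r,o=tool()
m,im,d=cam("wrist"); print((d==0).mean())
mk=np.zeros(d.shape,bool); mk[290:,60:275]=True
P=cloud(m,d,mk); Q=(P-p)@r  # tool frame
P=P[(Q[:,2]<.175)]; Q=Q[Q[:,2]<.175]
k=(P[:,2]>.07)
P,Q=P[k],Q[k]
for lo in np.arange(.06,.18,.01):
    s=(Q[:,2]>=lo)&(Q[:,2]<lo+.01)
    if s.sum()>5: print(f"toolz {lo:.2f} n{s.sum()} y {Q[s,1].min():.3f}..{Q[s,1].max():.3f} x {Q[s,0].min():.3f}..{Q[s,0].max():.3f} minworldx {P[s,0].min():.3f}")
```

```text
0.004055989583333333
toolz 0.08 n1282 y -0.052..-0.011 x 0.012..0.018 minworldx 0.527
toolz 0.09 n5278 y -0.058..-0.009 x -0.000..0.018 minworldx 0.520
toolz 0.10 n4019 y -0.059..-0.010 x -0.012..0.018 minworldx 0.519
toolz 0.11 n6148 y -0.056..-0.018 x -0.013..0.015 minworldx 0.522
toolz 0.12 n1986 y -0.052..-0.020 x -0.012..0.014 minworldx 0.525
toolz 0.13 n1080 y -0.039..-0.020 x -0.012..0.013 minworldx 0.539
toolz 0.14 n859 y -0.034..-0.020 x -0.011..0.012 minworldx 0.545
toolz 0.15 n768 y -0.034..-0.017 x -0.028..0.012 minworldx 0.544
toolz 0.16 n906 y -0.033..-0.017 x -0.060..0.012 minworldx 0.545
toolz 0.17 n24 y -0.020..-0.018 x -0.008..0.005 minworldx 0.557
```

```bash
python3 -m pendant '[[0.02,-0.001,0,0.02,0],[0.02,0,0,0.015,0],[0.02,0,0,0.01,0],[0.02,0,0,0.007,0],[0.02,0,0,0.004,0],[0.02,0,0,0.002,0],[0.02,0,0,0.001,0],[0.02,0,0,0,0],[0.02,0,0,0,0],[0.02,0,0,0,0]]'
```

```text
t: 17.3
eef_pos: [0.5773, 0.0093, 0.1906]
tool_rot: [0.0, 0.739, 0.673, 0.0]
contact_force: [0.2, -0.4, -0.3]
gripper_width: 0.447
grasp_force: 40.3
```

```bash
python3 -m pendant '[[0.02,0,0,0.001,0],[0.02,0,0,0,0],[0.042,0,0,0,0],[0.046,0,0,0,0],[0.046,0,0,0,0],[0.046,0,0,0,0],[0.046,0,0,-0.01,0],[0.046,0,0,-0.02,0],[0.046,0,0,-0.03,0],[0.046,0,0,-0.04,0],[0.046,0,0,-0.04,0],[0.046,0,0,-0.04,0]]'
python3 -m pendant '[[0.0854,0.02,0,0,0],[0.0854,0.04,0,0,0],[0.0854,0.04,0,0,0],[0.0854,0.04,0,0,0],[0.0854,0.04,0,0,0],[0.0854,0.04,0,0,0],[0.0854,0,0,0,0],[0.0854,0,0,0,0]]'
python3 - <<'E'
from h import *
p,r,o=tool(); a=np.degrees(np.arctan2(r[1,0],r[0,0])); print(p,a,np.round(o["q"],2))
def egg(P,zc=.022):
    # fit centre from upper surface: PCA of points in plan, mid of extents
    Q=P[P[:,2]>zc][:,:2].astype(np.float32)*1000; (c,s,ang)=cv2.minAreaRect(Q)
    return np.round(c,1),np.round(s,1),round(ang,1)
for n in ["top","scene","wrist"]:
    m,im,d=cam(n); cv2.imwrite(f"pics/d_{n}.png",im)
    for k in ["brush","brush_insert","cup","egg_a"]:
        for h in bot.trace(k,n)[:2 if k=="egg_a" else 1]:
            P=cloud(m,d,h["mask"])
            if len(P)<50: continue
            s=brush(m,d,h["mask"]) if k=="brush" else rim(m,d,h["mask"],.056) if k=="cup" else egg(P) if k=="egg_a" else [cv2.minAreaRect(P[P[:,2]<.04][:,:2].astype(np.float32)*1000)]
            print(n,k,round(h["score"],2),np.round(h["at"]),*s)
E
```

```text
t: 18.3
eef_pos: [0.5766, 0.0096, 0.3714]
tool_rot: [-0.0, 0.739, 0.674, -0.0]
contact_force: [0.9, -1.0, -0.3]
gripper_width: 0.537
grasp_force: 0.0
t: 18.97
eef_pos: [0.5963, 0.232, 0.3699]
tool_rot: [-0.001, 0.737, 0.676, 0.001]
contact_force: [-0.8, -0.8, -0.1]
gripper_width: 1.003
grasp_force: 0.0
[0.59631991 0.23198049 0.3699019 ] 85.00268837291974 [ 0.14  0.61 -0.89  1.63  0.5   1.14 -0.96]
top brush 0.64 [466. 195.] origin [0.5757 0.0346] len 0.1757 ang -99.3 grip [0.5732 0.0198] z [0.0213 0.0265 0.0293]
top brush_insert 0.73 [444. 205.] ((576.3713989257812, 29.390979766845703), (146.20408630371094, 77.1781997680664), 80.63157653808594)
top cup 0.72 [458. 243.] [501.3  35.3] 33.2 [0.501  0.0356] 0.0307 316
top egg_a 0.83 [254. 225.] [536.6 359.8] [44.6 52.5] 1.4
top egg_a 0.69 [313. 181.] [592.5 269.4] [46.9 79.9] 83.5
scene brush 0.74 [410. 187.] origin [0.5776 0.0277] len 0.1806 ang -95.5 grip [0.5761 0.0128] z [0.0192 0.0273 0.0303]
scene brush_insert 0.74 [394. 201.] ((579.234619140625, 30.501358032226562), (133.24949645996094, 74.3576889038086), 85.67567443847656)
scene cup 0.67 [432. 207.] [500.3  33. ] 33.8 [0.5    0.0333] 0.0305 212
scene egg_a 0.96 [278. 265.] [532.3 359.4] [53.6 39.4] 86.9
scene egg_a 0.56 [305. 225.] [602.6 268.8] [44.8 45.8] 88.3
wrist brush 0.67 [316. 411.] origin [0.5817 0.0647] len 0.145 ang -95.2 grip [0.5803 0.0498] z [0.0232 0.0276 0.0295]
wrist brush_insert 0.73 [306. 381.] ((578.1298828125, 34.310543060302734), (138.49281311035156, 74.83521270751953), 84.46733093261719)
wrist cup 0.8 [231. 425.] [533.9 121.6] 128.5 [0.5173 0.0949] 0.073 1102
wrist egg_a 0.75 [321. 160.] [606.6 266. ] [42.8 55.7] 35.7
wrist egg_a 0.75 [215.  40.] [536.7 357.5] [51.7 44.7] 88.8
```

View pics/d_top.png

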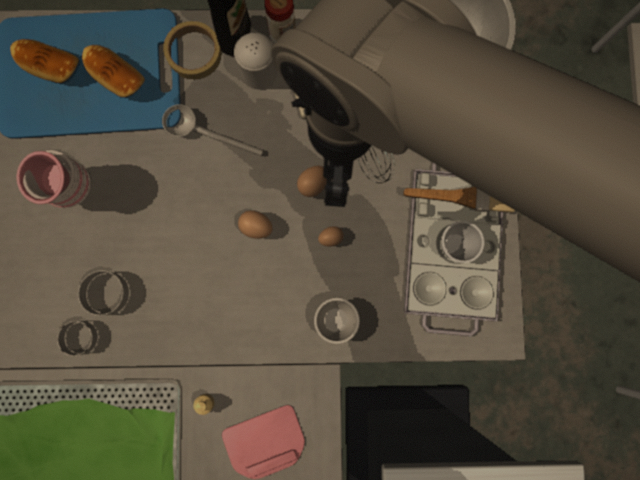

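The picture shows the brush lying in its saddles (405-515, 195) and the cup in its well (461,242). Measured: brush origin (0.5776, 0.0277), yaw -95.5°, top at z = 29 mm. Both are seated, so next is the egg at (0.606, 0.266).

```bash
python3 -m pendant '[[0.0854,0.034,-0.007,0,0],[0.0854,0,0,0.02,-6.5],[0.0854,0,0,0.02,-6.5],[0.0854,0,0,0,-6.5],[0.0854,0,0,0,-6.5],[0.0854,0,0,0,-6.5],[0.0854,0,0,0,-6.5],[0.0854,0,0,0,-6],[0.0854,-0.08,0,0,0],[0.0854,0,0,0,0],[0.0854,0,0,0,0]]' 25
cat >> h.py <<'E'
def eggs(n,z0=0.,pick=None):
    m,im,d=cam(n)
    for h in bot.trace("egg_a",n)[:3]:
        P=cloud(m,d,h["mask"]); 
        if len(P)<50: continue
        Q=P[(P[:,2]>z0+.024)]
        # ellipsoid-ish: contour of the mask projected on the equator plane gives the axis
        c=max(cv2.findContours(h["mask"].astype(np.uint8),0,1)[0],key=len)[:,0].astype(float)
        W=np.array([plane(m,u,v,z0+.024)[:2] for u,v in c]); (e,s,a)=cv2.fitEllipse((W*1000).astype(np.float32))
        print(n,round(h["score"],2),np.round(h["at"]),"ellipse",np.round(e,1),np.round(s,1),"axis",round((a+90)%180,1),"rect",cv2.minAreaRect((Q[:,:2]*1000).astype(np.float32)),"zmax",np.percentile(Q[:,2],99).round(4))
    return im
def go(x,y):
    p,r,o=tool(); print("TCP",p.round(4),"yaw",np.degrees(np.arctan2(r[1,0],r[0,0])).round(1),"go tool",(r.T@(np.array([x,y,p[2]])-p)).round(4),"q7",o["q"][6].round(2))
E
python3 - <<'E'
from h import *
go(.606,.266); im=eggs("wrist"); cv2.imwrite("pics/e1.png",im); eggs("scene")
E
```

```text
t: 20.63
eef_pos: [0.6223, 0.228, 0.3283]
tool_rot: [0.0, 0.428, 0.904, -0.001]
contact_force: [-0.6, 0.1, -0.6]
gripper_width: 0.998
grasp_force: 0.0
TCP [0.6223 0.228  0.3283] yaw 129.3 go tool [ 0.0397  0.0115 -0.    ] q7 -0.27
wrist 0.95 [336.   6.] ellipse [542.9 341.9] [ 8.5 45.2] axis 40.0 rect ((544.3890991210938, 342.1849365234375), (40.99296569824219, 7.7554450035095215), 39.14652633666992) zmax 0.0367
wrist 0.73 [333. 167.] ellipse [606.  265.9] [43.  56.6] axis 137.1 rect ((605.73388671875, 265.6053161621094), (42.33159637451172, 55.16914367675781), 40.61311340332031) zmax 0.0449
wrist 0.56 [121. 363.] ellipse [572.3  32.8] [ 20.7 163.4] axis 80.2 rect ((576.6136474609375, 87.13996887207031), (234.75088500976562, 26.39972686767578), 84.6192626953125) zmax 0.0301
scene 0.96 [307. 222.] ellipse [604.3 266.9] [44.2 65.4] axis 144.3 rect ((599.693359375, 268.82940673828125), (45.136016845703125, 40.90721130371094), 71.91085815429688) zmax 0.0458
scene 0.93 [277. 266.] ellipse [535. 359.] [51.4 53.7] axis 12.5 rect ((530.2301635742188, 360.07574462890625), (50.46428680419922, 35.8140869140625), 61.77122116088867) zmax 0.0459
```

View pics/e1.png

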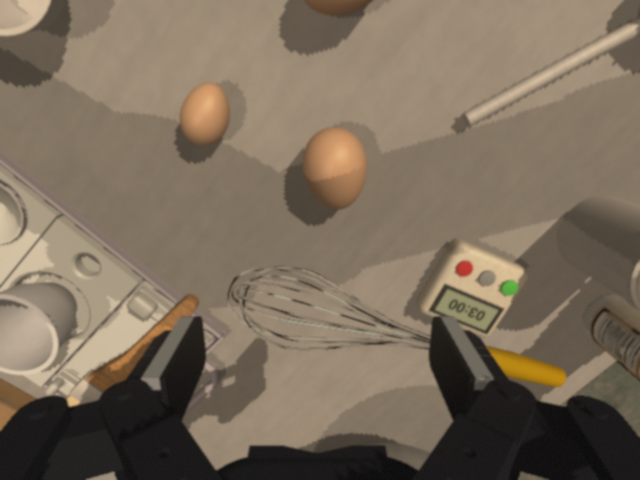

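The egg is at (335,167) in the picture: position (0.606, 0.2658), axis 137°. The whisk (320,310) and the small egg (205,113) are both clear of the fingers. I'll turn to the egg's axis and descend.

```bash
python3 -m pendant '[[0.07,0,0,0,-7],[0.07,0.038,0.0159,0,0],[0.07,0,0,0.03,0],[0.07,0,0,0.03,0],[0.07,0,0,0.03,0],[0.07,0,0,0.025,0],[0.07,0,0,0.015,0],[0.07,0,0,0.01,0],[0.07,0,0,0.006,0],[0.07,0,0,0,0],[0.07,0,0,0,0]]' 25
python3 - <<'E'
from h import *
go(.606,.2658); m,im,d=cam("wrist"); cv2.imwrite("pics/e2.png",im)
E
```

```text
t: 21.75
eef_pos: [0.604, 0.2689, 0.1841]
tool_rot: [0.0, 0.369, 0.929, 0.001]
contact_force: [-0.2, -0.6, 0.2]
gripper_width: 0.821
grasp_force: 0.0
TCP [0.604  0.2689 0.1841] yaw 136.7 go tool [-0.0036 -0.0009 -0.    ] q7 -0.33
```

View pics/e2.png

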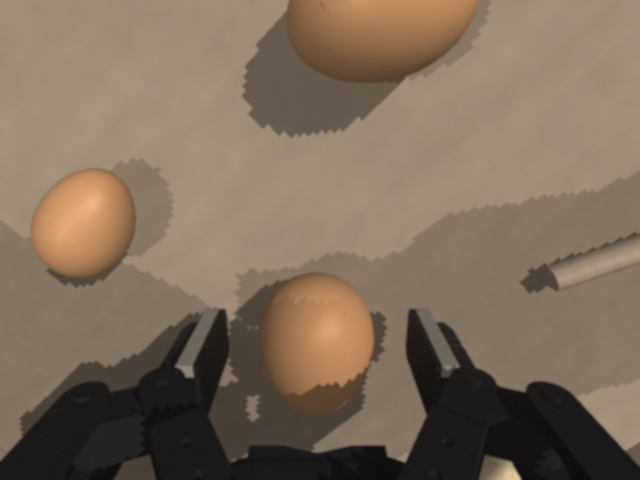

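The egg is centred between the pads at (317,342). I'll make a small fix back along x and close at 25 N.

```bash
python3 -m pendant '[[0.07,-0.0036,0,0.002,0],[0.06,0,0,0,0],[0.055,0,0,0,0],[0.05,0,0,0,0],[0.046,0,0,0,0],[0.042,0,0,0,0],[0.038,0,0,0,0],[0.036,0,0,0,0],[0.036,0,0,0,0],[0.036,0,0,0,0]]' 25
python3 -m pendant '[[0.036,0,0,-0.01,0],[0.036,0,0,-0.02,0],[0.036,0,0,-0.03,0],[0.036,0,0,-0.035,0],[0.036,0,0,-0.035,0],[0.036,0,0,0,0]]'
python3 - <<'E'
from h import *
go(.430,.0796); im=eggs("wrist",.128)
E
```

```text
t: 22.63
eef_pos: [0.6063, 0.266, 0.1814]
tool_rot: [0.0, 0.369, 0.929, -0.0]
contact_force: [-2.1, -2.4, 5.9]
gripper_width: 0.505
grasp_force: 25.2
t: 23.13
eef_pos: [0.6074, 0.2682, 0.319]
tool_rot: [0.003, 0.369, 0.929, 0.005]
contact_force: [1.0, 1.0, 0.4]
gripper_width: 0.504
grasp_force: 25.8
TCP [0.6074 0.2682 0.319 ] yaw 136.7 go tool [-0.0004 -0.2589 -0.0028] q7 -0.23Traceback (most recent call last):
  File "<stdin>", line 2, in <module>
  File "h.py", line 46, in eggs
    print(n,round(h["score"],2),np.round(h["at"]),"ellipse",np.round(e,1),np.round(s,1),"axis",round((a+90)%180,1),"rect",cv2.minAreaRect((Q[:,:2]*1000).astype(np.float32)),"zmax",np.percentile(Q[:,2],99).round(4))
                                                                                                                                                                                    ~~~~~~~~~~~~~^^^^^^^^^^^
    return _quantile_unchecked(
        a, q, axis, out, overwrite_input, method, keepdims, weights)
    return _ureduce(a,
                    func=_quantile_ureduce_func,
    ...<5 lines>...
                    overwrite_input=overwrite_input,
                    method=method)
    r = func(a, **kwargs)
    result = _quantile(arr,
                       quantiles=q,
    ...<2 lines>...
                       out=out,
                       weights=wgt)
    slices_having_nans = np.isnan(arr[-1, ...])
                                  ~~~^^^^^^^^^
IndexError: index -1 is out of bounds for axis 0 with size 0
```

```bash
sed -i 's/if len(P)<50: continue/if len(P)<50 or (P[:,2]>z0+.024).sum()<20: continue/' h.py
python3 -m pendant '[[0.036,0,-0.02,0,0],[0.036,0,-0.034,0,0],[0.036,0,-0.034,0,0],[0.036,0,-0.034,0,0],[0.036,0,-0.034,0,0],[0.036,0,-0.034,0,0],[0.036,0,-0.034,0,0],[0.036,0,-0.034,0,0],[0.036,0,0,0.03,0],[0.036,0,0,0.03,0],[0.036,0,0,0,0],[0.036,0,0,0,0]]'
python3 - <<'E'
from h import *
go(.430,.0796); im=eggs("wrist",.075); cv2.imwrite("pics/f1.png",im)
m,im,d=cam("wrist")
for h in bot.trace("egg_insert","wrist")[:1]:
    P=cloud(m,d,h["mask"]); P=P[P[:,2]<.03]; print(h["score"],cv2.minAreaRect((P[:,:2]*1000).astype(np.float32)))
E
```

```text
t: 24.23
eef_pos: [0.4283, 0.0781, 0.25]
tool_rot: [-0.002, 0.369, 0.929, -0.001]
contact_force: [1.2, -0.1, -0.4]
gripper_width: 0.507
grasp_force: 26.0
TCP [0.4283 0.0781 0.25  ] yaw 136.7 go tool [-0.0002  0.0023 -0.    ] q7 -0.18
wrist 0.85 [317. 338.] ellipse [424.8  80. ] [41.7 59.8] axis 136.5 rect ((426.283203125, 78.65689086914062), (40.97943115234375, 51.034332275390625), 50.08286666870117) zmax 0.1136
0.72 ((427.0841369628906, 39.96360397338867), (144.1747589111328, 77.67461395263672), 84.09049224853516)
```

View pics/f1.png

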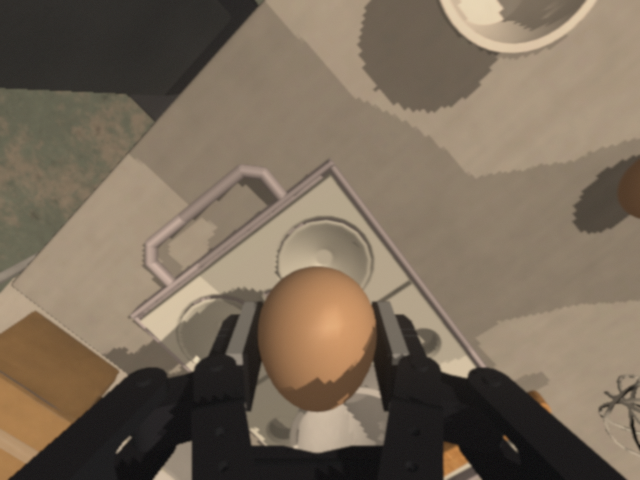

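The egg hangs at (317,338) in front of the dimple. The insert and cup are clear of the fingers, which close diagonally. Correcting by 3 mm and lowering slowly.

```bash
python3 -m pendant '[[0.036,-0.0018,0.0024,0.015,0],[0.036,0,0,0.015,0],[0.036,0,0,0.01,0],[0.036,0,0,0.006,0],[0.036,0,0,0.005,0],[0.036,0,0,0.003,0],[0.036,0,0,0.0015,0],[0.036,0,0,0,0],[0.036,0,0,0,0],[0.036,0,0,0,0]]'
```

```text
t: 25.27
eef_pos: [0.4323, 0.0789, 0.1959]
tool_rot: [0.0, 0.369, 0.929, 0.0]
contact_force: [-0.5, -0.8, 0.0]
gripper_width: 0.502
grasp_force: 26.0
```

```bash
python3 -m pendant '[[0.036,0,0,0.0015,0],[0.036,0,0,0.0015,0],[0.036,0,0,0,0],[0.036,0,0,0,0]]'; python3 -m pendant '[[0.036,0,0,0.001,0],[0.036,0,0,0,0],[0.036,0,0,0,0]]'
```

```text
t: 25.6
eef_pos: [0.4319, 0.079, 0.1924]
tool_rot: [-0.0, 0.369, 0.929, -0.0]
contact_force: [-1.8, 0.2, 0.2]
gripper_width: 0.505
grasp_force: 26.2
t: 25.85
eef_pos: [0.4318, 0.0797, 0.1918]
tool_rot: [-0.0, 0.369, 0.929, 0.001]
contact_force: [-3.2, 2.4, 6.4]
gripper_width: 0.506
grasp_force: 26.5
```

Contact at 6 N, so the egg is resting. Open and lift.

```bash
python3 -m pendant '[[0.044,0,0,0,0],[0.048,0,0,0,0],[0.054,0,0,0,0],[0.06,0,0,0,0],[0.06,0,0,0,0],[0.06,0,0,0,0],[0.06,0,0,-0.01,0],[0.06,0,0,-0.03,0],[0.06,0,0,-0.04,0],[0.06,0,0,-0.04,0],[0.07,0,0,-0.03,0],[0.07,0,0,0,0]]'
python3 - <<'E'
from h import *
go(.536,.3585); eggs("wrist",.01); im=eggs("scene"); cv2.imwrite("pics/g1.png",im[150:350,200:500].repeat(2,0).repeat(2,1))
E
```

```text
t: 26.85
eef_pos: [0.4338, 0.0802, 0.3465]
tool_rot: [0.004, 0.369, 0.929, 0.002]
contact_force: [1.0, 0.5, -0.4]
gripper_width: 0.818
grasp_force: 0.0
TCP [0.4338 0.0802 0.3465] yaw 136.6 go tool [0.1168 0.2725 0.001 ] q7 -0.0
wrist 0.73 [307. 223.] ellipse [432.7  75.7] [43.  57.6] axis 129.4 rect ((431.684814453125, 76.66429901123047), (43.559322357177734, 49.497257232666016), 19.5013370513916) zmax 0.055
scene 0.67 [277. 265.] ellipse [535.1 359.1] [52.  53.8] axis 47.2 rect ((529.8428344726562, 360.3089599609375), (54.68453598022461, 35.279327392578125), 65.34215545654297) zmax 0.0457
scene 0.65 [434. 241.] ellipse [437.8  69.1] [44.8 76.3] axis 128.2 rect ((430.7320861816406, 78.70305633544922), (44.86571502685547, 44.55232238769531), 73.71823120117188) zmax 0.0553
```

View pics/g1.png

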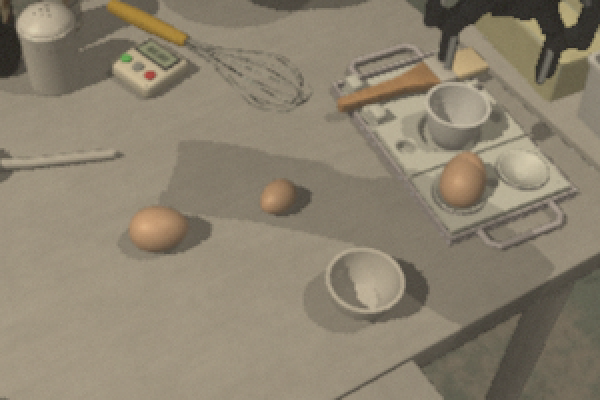

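The first egg lies in its dimple (463,180), top at z = 55 mm as expected. Cup and brush are undisturbed. Now the second egg, at (157,228) in the crop.

```bash
python3 -m pendant '[[0.07,0.0129,0.0347,0,0],[0.07,0.0129,0.0347,0,0],[0.07,0.0129,0.0347,0,0],[0.07,0.0129,0.0347,0,0],[0.07,0.0129,0.0347,0,0],[0.07,0.0129,0.0347,0,0],[0.07,0.0129,0.0347,0,0],[0.07,0,0,0,7],[0.07,0,0,0,7],[0.07,0,0,0,7],[0.07,0,0,0,7],[0.07,0,0,0,7]]' 25
python3 -m pendant '[[0.07,0,0,0.01,7],[0.07,0,0,0.01,7],[0.07,0,0,0,7],[0.07,0,0,0,0],[0.07,0,0,0,0]]' 25
python3 - <<'E'
from h import *
go(.536,.3585); im=eggs("wrist"); cv2.imwrite("pics/h1.png",im)
E
```

```text
t: 28.05
eef_pos: [0.5327, 0.3175, 0.3391]
tool_rot: [-0.001, 0.634, 0.774, -0.002]
contact_force: [-0.6, 0.1, -0.1]
gripper_width: 0.821
grasp_force: 0.0
t: 28.47
eef_pos: [0.5328, 0.3176, 0.3201]
tool_rot: [0.0, 0.761, 0.649, -0.001]
contact_force: [0.4, -0.0, -0.2]
gripper_width: 0.816
grasp_force: 0.0
TCP [0.5328 0.3176 0.3201] yaw 80.9 go tool [ 0.0409 -0.0033 -0.0001] q7 -1.22
wrist 0.97 [315. 167.] ellipse [535.2 359.4] [43.5 56.3] axis 68.6 rect ((534.8900756835938, 359.232177734375), (55.25230026245117, 43.099517822265625), 65.60529327392578) zmax 0.0451
```

View pics/h1.png

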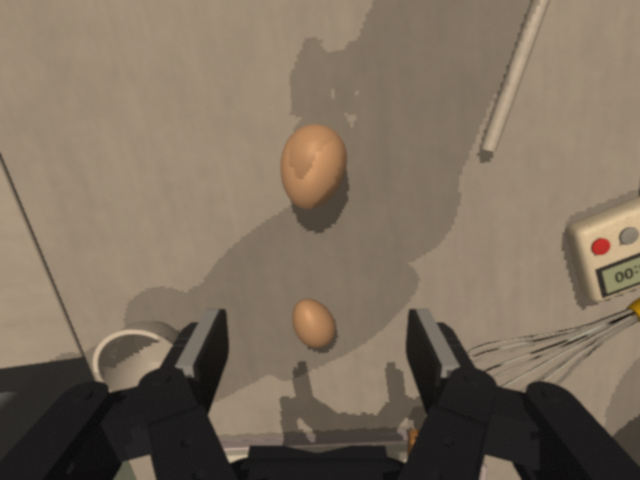

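The egg is at (314,166): position (0.535, 0.3593), axis about 68°.

```bash
python3 -m pendant '[[0.07,0,0,0,6.5],[0.07,0,0,0,6.5],[0.07,0.0395,-0.0136,0,0],[0.07,0,0,0.03,0],[0.07,0,0,0.03,0],[0.07,0,0,0.03,0],[0.07,0,0,0.025,0],[0.07,0,0,0.012,0],[0.07,0,0,0.008,0],[0.07,0,0,0,0],[0.07,0,0,0,0]]' 25
python3 - <<'E'
from h import *
go(.535,.3593)
E
```

```text
t: 29.48
eef_pos: [0.536, 0.3595, 0.1875]
tool_rot: [-0.0, 0.831, 0.557, 0.001]
contact_force: [0.3, 0.2, 1.1]
gripper_width: 0.825
grasp_force: 0.0
TCP [0.536  0.3595 0.1875] yaw 67.7 go tool [-0.0006 -0.0009 -0.    ] q7 -1.57
```

```bash
python3 -m pendant '[[0.07,0,-0.001,0.0035,0],[0.06,0,0,0,0],[0.055,0,0,0,0],[0.05,0,0,0,0],[0.046,0,0,0,0],[0.042,0,0,0,0],[0.038,0,0,0,0],[0.036,0,0,0,0],[0.036,0,0,0,0],[0.036,0,0,0,0]]' 25
python3 -m pendant '[[0.036,0,0,-0.01,0],[0.036,0,0,-0.02,0],[0.036,0,0,-0.03,0],[0.036,0,0,-0.035,0],[0.036,0,0,-0.035,0],[0.036,0,0,0,4],[0.036,0,0,0,6.5],[0.036,0,0,0,6.5],[0.036,0,0,0,6.5],[0.036,0,0,0,0],[0.036,0,0,0,0]]'
python3 - <<'E'
from h import *
go(.4226,.0039)
E
```

```text
t: 30.32
eef_pos: [0.535, 0.3595, 0.1836]
tool_rot: [0.0, 0.831, 0.557, 0.0]
contact_force: [-0.6, -0.7, 4.8]
gripper_width: 0.503
grasp_force: 25.1
t: 31.23
eef_pos: [0.5345, 0.3595, 0.3133]
tool_rot: [0.0, 0.926, 0.377, 0.0]
contact_force: [-0.0, 0.1, -0.6]
gripper_width: 0.501
grasp_force: 25.8
TCP [0.5345 0.3595 0.3133] yaw 44.4 go tool [-3.286e-01  1.760e-01  1.000e-04] q7 -1.84
```

```bash
python3 -m pendant '[[0.036,-0.0165,0.0088,0,0],[0.036,-0.0329,0.0176,0,0],[0.036,-0.0329,0.0176,0,0],[0.036,-0.0329,0.0176,0,0],[0.036,-0.0329,0.0176,0,0],[0.036,-0.0329,0.0176,0,0],[0.036,-0.0329,0.0176,0,0],[0.036,-0.0329,0.0176,0,0],[0.036,-0.0329,0.0176,0,0],[0.036,-0.0329,0.0176,0,0],[0.036,-0.0165,0.0088,0,0],[0.036,0,0,0,0]]'
python3 -m pendant '[[0.036,0,0,0.03,0],[0.036,0,0,0.02,0],[0.036,0,0,0,0],[0.036,0,0,0,0],[0.036,0,0,0,0]]'
python3 - <<'E'
from h import *
go(.4226,.0039); im=eggs("wrist",.0815); cv2.imwrite("pics/i1.png",im); print(bot.get_obs()["q"].round(2))
E
```

```text
t: 32.23
eef_pos: [0.4195, -0.0003, 0.3125]
tool_rot: [0.001, 0.927, 0.375, -0.002]
contact_force: [-1.0, -0.8, -1.3]
gripper_width: 0.501
grasp_force: 25.8
t: 32.65
eef_pos: [0.4218, 0.0047, 0.2639]
tool_rot: [-0.0, 0.926, 0.377, 0.001]
contact_force: [-0.2, 0.0, 0.4]
gripper_width: 0.503
grasp_force: 25.8
TCP [0.4218 0.0047 0.2639] yaw 44.3 go tool [0.     0.0012 0.    ] q7 -1.31
wrist 0.79 [319. 330.] ellipse [421.6   5.3] [43.6 62.6] axis 43.8 rect ((423.0353698730469, 7.566379547119141), (50.934852600097656, 43.427635192871094), 22.9859676361084) zmax 0.1251
[ 0.44  0.36 -0.69  2.22  0.37  0.67 -1.31]
```

View pics/i1.png

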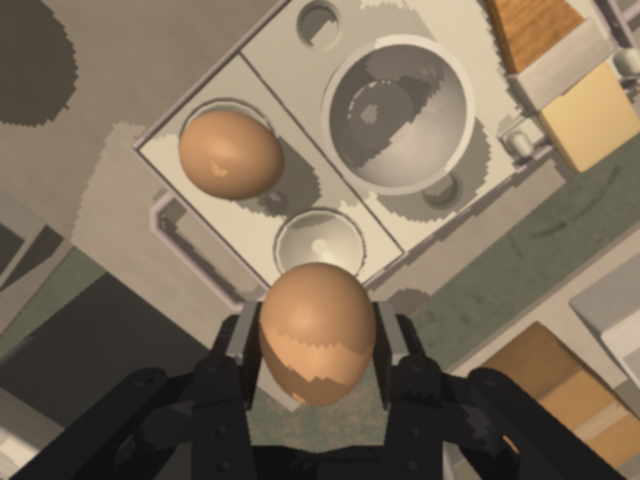

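The second egg is at (317,333), aligned with the free dimple (320,245). The first egg, cup and brush are in place, and the fingers are clear of them. Lowering.

```bash
python3 -m pendant '[[0.036,0,0.001,0.02,0],[0.036,0,0,0.015,0],[0.036,0,0,0.012,0],[0.036,0,0,0.007,0],[0.036,0,0,0.005,0],[0.036,0,0,0.004,0],[0.036,0,0,0.003,0],[0.036,0,0,0.001,0],[0.036,0,0,0,0],[0.036,0,0,0,0]]'
python3 -m pendant '[[0.036,0,0,0.001,0],[0.036,0,0,0,0],[0.036,0,0,0,0]]'
```

```text
t: 33.58
eef_pos: [0.4221, 0.0032, 0.1964]
tool_rot: [0.0, 0.927, 0.376, 0.0]
contact_force: [-0.3, -0.4, -0.2]
gripper_width: 0.502
grasp_force: 25.8
t: 33.83
eef_pos: [0.4219, 0.0032, 0.1951]
tool_rot: [0.0, 0.927, 0.376, 0.0]
contact_force: [0.9, 0.0, -0.9]
gripper_width: 0.504
grasp_force: 25.8
```

```bash
python3 -m pendant '[[0.036,0,0,0.001,0],[0.036,0,0,0,0],[0.036,0,0,0,0]]'; python3 -m pendant '[[0.036,0,0,0.0008,0],[0.036,0,0,0,0],[0.036,0,0,0,0]]'
```

```text
t: 34.08
eef_pos: [0.422, 0.0032, 0.194]
tool_rot: [-0.0, 0.927, 0.376, 0.0]
contact_force: [0.5, 0.5, -0.0]
gripper_width: 0.507
grasp_force: 25.8
t: 34.33
eef_pos: [0.4225, 0.0034, 0.1935]
tool_rot: [0.0, 0.927, 0.376, 0.001]
contact_force: [2.0, 0.4, 0.6]
gripper_width: 0.504
grasp_force: 26.0
```

Lateral contact is just beginning. One more millimetre, then release.

```bash
python3 -m pendant '[[0.036,0,0,0.0008,0],[0.036,0,0,0,0],[0.036,0,0,0,0]]'; python3 -m pendant '[[0.044,0,0,0,0],[0.048,0,0,0,0],[0.054,0,0,0,0],[0.06,0,0,0,0],[0.06,0,0,0,0],[0.06,0,0,0,0],[0.06,0,0,-0.01,0],[0.06,0,0,-0.03,0],[0.06,0,0,-0.04,0],[0.06,0,0,-0.04,0],[0.06,-0.0,0,-0.03,0],[0.06,0,0,0,0]]'
python3 - <<'E'
from h import *
im=eggs("wrist",.01); cv2.imwrite("pics/j1.png",im); eggs("scene",.01)
for n in ["wrist","scene","top"]:
    m,im,d=cam(n)
    for k,z in [("cup",.056),("shallow_cup",.038),("brush",0)]:
        for h in bot.trace(k,n)[:1]:
            try: print(n,k,round(h["score"],2),*(brush(m,d,h["mask"]) if k=="brush" else rim(m,d,h["mask"],z)))
            except Exception as e: print(n,k,e)
E
```

```text
t: 34.58
eef_pos: [0.4226, 0.0038, 0.193]
tool_rot: [0.0, 0.927, 0.376, 0.001]
contact_force: [1.4, 3.0, 7.7]
gripper_width: 0.504
grasp_force: 26.6
t: 35.58
eef_pos: [0.4236, 0.0041, 0.3484]
tool_rot: [0.002, 0.927, 0.376, 0.004]
contact_force: [0.9, -0.2, 0.5]
gripper_width: 0.702
grasp_force: 0.0
wrist 0.9 [314. 222.] ellipse [422.4   4.4] [43.3 58.1] axis 45.3 rect ((422.2707214355469, 4.554180145263672), (54.78400802612305, 42.37523651123047), 43.43992614746094) zmax 0.0543
wrist 0.65 [246. 144.] ellipse [432.8  76.2] [42.7 51.9] axis 126.2 rect ((433.57275390625, 75.85865783691406), (42.06645965576172, 52.10511779785156), 44.147735595703125) zmax 0.0552
scene 0.92 [462. 231.] ellipse [423.    4.4] [51.6 59.3] axis 96.8 rect ((419.17584228515625, 8.247797012329102), (53.56747055053711, 33.35729217529297), 40.133705139160156) zmax 0.055
scene 0.68 [434. 241.] ellipse [432.   75.9] [41.1 71.1] axis 130.3 rect ((429.73944091796875, 79.53594207763672), (41.16450881958008, 41.94618606567383), 39.14007568359375) zmax 0.0551
wrist cup 0.72 [500.4  33.8] 33.1 [0.5002 0.0342] 0.0307 2531
wrist shallow_cup 0.8 [380.8 216.5] 31.4 [0.3816 0.2293] 0.0315 901
wrist brush 0.95 origin [0.5698 0.0274] len 0.1148 ang -85.5 grip [0.571  0.0124] z [0.0236 0.0276 0.0297]
scene cup 0.69 [499.9  32.5] 34.3 [0.5003 0.034 ] 0.0305 214
scene shallow_cup 0.81 [381.2 231.9] 35.0 [0.381  0.2315] 0.0324 264
scene brush 0.56 origin [0.5775 0.0274] len 0.1812 ang -95.0 grip [0.5762 0.0125] z [0.0193 0.0273 0.0301]
top cup 0.66 [501.3  34.9] 33.4 [0.5009 0.0354] 0.0309 346
top shallow_cup 0.88 [382.2 232.5] 34.9 [0.3822 0.2326] 0.0328 376
top brush 0.57 origin [0.579  0.0302] len 0.1796 ang -95.1 grip [0.5777 0.0153] z [0.0215 0.0264 0.0292]
```

View pics/j1.png

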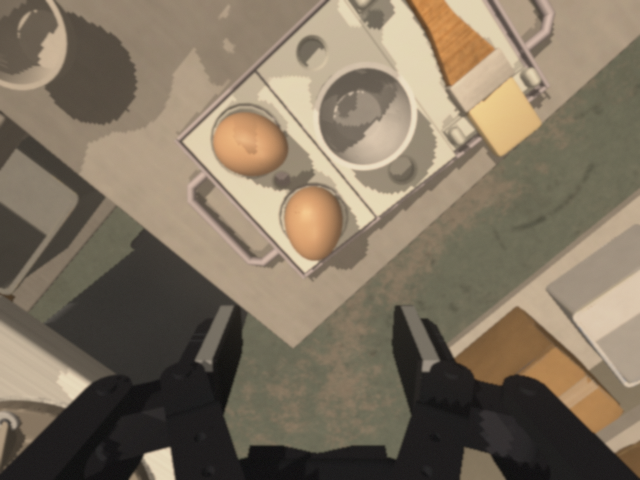

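Both eggs rest in their dimples, at (250,143) and (313,222), with tops at 54-55 mm. The cup and brush are seated and the look-alikes have not moved. Handing in.

```bash
python3 -c "
from station import bot
print(bot.hand_in())"
```

```text
the job is handed in; nothing more can be done
None
```

The caddy is made up and handed in at about 36 s of robot time: cup in its well, brush in its saddles, and a large egg in each dimple. All measured within tolerance, but the hand-in returned no verdict.

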